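# Clip the coaster box shut

## Task

Two clear snap-lock boxes of glass coasters stand on the table, a larger and a smaller one, both with the lid on and the four side clips open. Flip all four clips of the larger box down until they lie flat against its sides, and do not touch the smaller box.

Things in the scene. Friction and masses are not known exactly. Their poses are not given: they have to be found in the camera images.
- box: the larger snap-lock box, fixed: clear body 160 x 120 x 80 mm, white lid 168 x 128 mm, lid top 92 mm above the table. Origin: centre of its underside; x along its length, y along its width, z up. One clip hinged 7 mm outside the middle of each side wall; clips turn with light friction (1 N at the free edge) and stay where left, no snap: push down from above on the outer half, then in against the side.
- box_px (a joint): angle (rad) of the grey clip on the larger box's +x (short) side: 0 = straight down, shut flat against the side; 1.57 = straight out level; more = tilted up (stop 2.2). Starts at 1.3 to 2.1. Plate 56 mm wide along the side, 4 mm thick, 36 mm from hinge to free edge, where it has a 6 mm round lip outside. Hinge line along that side, 84 mm above the table, at x = +87 mm of the box's frame. Shut, its free edge is 48 mm up.
- box_nx (a joint): angle (rad) of the grey clip on the larger box's -x (short) side: 0 = straight down, shut flat against the side; 1.57 = straight out level; more = tilted up (stop 2.2). Starts at 1.3 to 2.1. Plate 56 mm wide along the side, 4 mm thick, 36 mm from hinge to free edge, where it has a 6 mm round lip outside. Hinge line along that side, 84 mm above the table, at x = -87 mm of the box's frame. Shut, its free edge is 48 mm up.
- box_py (a joint): angle (rad) of the grey clip on the larger box's +y (long) side: 0 = straight down, shut flat against the side; 1.57 = straight out level; more = tilted up (stop 2.2). Starts at 1.3 to 2.1. Plate 56 mm wide along the side, 4 mm thick, 36 mm from hinge to free edge, where it has a 6 mm round lip outside. Hinge line along that side, 84 mm above the table, at y = +67 mm of the box's frame. Shut, its free edge is 48 mm up.
- box_ny (a joint): angle (rad) of the grey clip on the larger box's -y (long) side: 0 = straight down, shut flat against the side; 1.57 = straight out level; more = tilted up (stop 2.2). Starts at 1.3 to 2.1. Plate 56 mm wide along the side, 4 mm thick, 36 mm from hinge to free edge, where it has a 6 mm round lip outside. Hinge line along that side, 84 mm above the table, at y = -67 mm of the box's frame. Shut, its free edge is 48 mm up.
- small: the smaller snap-lock box of the same make, not to be touched: 100 x 75 x 50 mm, lid top 64 mm above the table, four open clips that stick out up to 31 mm from its walls and up to 70 mm high. Fixed to the table. Origin: centre of its underside; x along its length, z up.
Not all that is in view belongs to the job. Leave any pink or yellow look-alike of the box alone.

How it is judged:
At the end, for the whole second after the job is handed in: All four clips of the larger box hang flat against its sides, each within 15 degrees (0.26 rad) of fully down, and the smaller box has not been touched (value of joint each of box_px, box_nx, box_py, box_ny below 0.26 rad).
It fails at once if the robot touches the smaller box or its clips (over 1 N) (contact force between any of the fingers, the arm and small above 1 N).
It also fails if it takes over 58 s, if anything falls off the work surface, if the arm or the gripper's body presses on something with over 40 N, if the wrist force passes 120 N, or if a joint passes its speed limit or range.

## Robot

A 6-joint arm with a two-finger parallel gripper is mounted at the origin on the work surface. World frame = base frame: x ahead of the robot, y to its left, z up, the work surface at z = 0. Lengths are in m, angles in rad, forces in N, time in s.
With the tool pointing down it reaches from about 0.35 to 1 m from the base axis. Payload 7.1 kg.
Tool frame: the origin (TCP) lies midway between the tips of the shut fingers; the grasp point (between the pads) lies 19 mm behind it; z points along the fingers, y is the direction in which the jaws open and shut (so a half turn about z gives the same grasp; the last joint's range is limited). The gripper opens to 85 mm and grips with 20 to 120 N. Pads are 22 mm wide; open, the fingers measure 114 mm over their backs; the gripper's body (76 mm by 85 mm) begins 54 mm behind the grasp point. The pads swing forward as they close: fully open they stand 13 mm farther back than shut.
Start: joints at [1.161, 0.423, 1.63, -0, 1.089, -0.019], TCP at [0.238, 0.578, 0.231] pointing down, gripper open.
Joint ranges: [-3, 3], [-0.9, 2.11], [0.09, 2.58], [-1.31, 4.45], [0.11, 2.69], [-2.54, 2.54]. Speed limits (rad/s): [2.39, 2.39, 3.01, 3.14, 3.14, 3.14].

## Interface

Orientations are given as a unit quaternion [x, y, z, w].
In Python, from bench import manip, grab_frame, camera_params gives the robot as it stands. The module is installed in compiled form; this text tells all that it offers.
- The arm moves only by the tool arm_command, never from a script. Its argument "deltas" is a list of rows, each a list of 3 entries, a list of its own where there are three numbers: the shift along the tool's x, y, z as a fraction of full scale, then the turn, a rotation vector about the tool's x, y, z as a fraction of full scale, then the opening, from -1 (shut) to 1 (fully open). In form: [[[tx, ty, tz], [wx, wy, wz], jaw], ...]. A call has 1 to 5 rows; each row shifts and turns the pose as measured when the row begins, along the tool's axes as they then stand; what a row does not reach is not made up. Full scale, the value 1, is 0.5 m for a shift and 60 degrees for a turn. A row lasts 1/12 s, in which the tool goes at most 41.7 mm and 7.16 degrees, less where a joint would pass 70% of its speed; a pose out of reach is approached as far as the arm can. A call with a number of a shift or a turn outside -1 to 1 is refused whole. A call with a gripper value outside its range is refused whole. The fingers move at their own pace and stop on an object; "newtons" is the grip in N (left out, the last holds). Time passes only in rows, so rows that do not move let the fingers close. It gives the time, the measured TCP pose, the force and the opening at its end, in the units of the state.
- manip.get_state(): the state, without advancing time (a new reading comes with each control period).
- grab_frame(name): name is "side" or "top" or "wrist"; returns the picture (400x640x3 uint8, red, green, blue); there is no depth.
- camera_params(name): a dict with "mtx" (3x3 intrinsics, pixels), "R" (3x3) and "t" (3): a world point X has camera coordinates R X + t; the wrist camera has in their place "T_tool_cam" (4x4, takes a point from camera to tool coordinates, whose origin is the TCP and whose axes are the flange's). Camera axes: x right, y down, z forward; pixel columns grow to the right and rows downward; lengths in m; the calibration is good to about 2 mm. A picture is of the moment at which its call begins: read the wrist's pose just before it. camera_params takes no time and is no camera call.
- manip.hand_in(): hands the job in, once; it reports no verdict.
The state is a dict: "clock": time; "joint_pos": joint angles; "joint_velocities": joint speeds; "tau": joint torques, N m; "tcp_pos": TCP position; "ee_rot": TCP orientation; "wrist_force": force on the tool from outside, world axes, zero at the start; "ft_torque": the same for the moment, N m; "opening": opening from 0.0 (shut) to 1.0 (fully open).
Only numpy, scipy, OpenCV 4.12 (cv2) and the standard library are available. Lean on these libraries where they do the work, as an engineer would, in place of code of your own. Each camera call takes 0.05 s, during which the arm holds its last target.

## Working session

There is one attempt and no reset: what is moved stays moved. The work goes in short steps, Python scripts to look and compute and a tool call to move; the robot and the scene stay as the last step left them, time stands still between calls to the robot, and variables do not carry over. Pictures are saved under pics/ and viewed, and the job is handed in when it is done.

Besides the shell and the picture viewer there is one more tool, called by a JSON object that holds its "fn" and its "kwargs", one argument or row to a line. arm_command: Moves the arm, as the interface text tells. Shift numbers are shares of 0.5 m and turn numbers shares of 60 degrees, none past 1 either way. Its arguments: {"type":"object","properties":{"deltas":{"type":"array","items":{"type":"array"}},"newtons":{"type":"number"}},"required":["deltas"]}

```bash
mkdir -p pics
python3 - <<'E'
from bench import manip, grab_frame, camera_params
import cv2,json
s=manip.get_state(); print(s)
for n in ("side","top","wrist"):
    im=grab_frame(n); cv2.imwrite(f"pics/{n}0.png",im[:,:,::-1]); 
    print(n,camera_params(n))
E
```

```text
{'clock': 0.0, 'joint_pos': array([ 1.16098038e+00,  4.23855515e-01,  1.63069146e+00, -1.19232967e-05,
        1.08861894e+00, -1.89945401e-02]), 'joint_velocities': array([ 4.66670199e-04, -7.16084212e-04,  4.98824615e-04,  3.94758404e-04,
       -2.80304375e-05, -3.50184300e-04]), 'tau': array([-1.76658759e-03, -5.57372260e+01, -2.81743920e+01, -3.09613970e-04,
        7.37014023e-03,  7.91617686e-05]), 'tcp_pos': array([0.23784768, 0.57737433, 0.23053596]), 'ee_rot': array([ 1.94166661e-01,  9.80968241e-01, -7.69742457e-04, -1.62209601e-04]), 'wrist_force': array([ 0.58719492, -0.3782194 ,  0.03831648]), 'ft_torque': array([ 0.02515637,  0.0282449 , -0.02240884]), 'opening': 1.00257100177392}
side {'mtx': array([[408.66511853,   0.        , 320.41363792],
       [  0.        , 408.66511853, 199.63348213],
       [  0.        ,   0.        ,   1.        ]]), 'R': array([[ 0.9285295 , -0.37124777,  0.00283723],
       [-0.26785994, -0.67519822, -0.68728336],
       [ 0.25706811,  0.6374029 , -0.72638387]]), 't': array([-0.43269598,  0.16599026,  0.8679194 ])}
top {'mtx': array([[451
[... 208 characters left out ...]

       [-9.80640255e-01, -2.33100231e-02, -1.94425648e-01],
       [ 1.94468822e-01,  4.21968319e-04, -9.80908609e-01]]), 't': array([-0.03608526,  0.46866271,  0.93691685])}
wrist {'mtx': array([[355.67020874,   0.        , 321.74780487],
       [  0.        , 355.67020874, 200.92336087],
       [  0.        ,   0.        ,   1.        ]]), 'T_tool_cam': array([[ 4.16606492e-04, -9.61621263e-01, -2.74379979e-01,
         6.94693568e-02],
       [ 9.99999800e-01,  5.31469433e-04, -3.44288598e-04,
        -7.11272976e-04],
       [ 4.76899808e-04, -2.74379781e-01,  9.61621292e-01,
        -1.42266230e-01],
       [ 0.00000000e+00,  0.00000000e+00,  0.00000000e+00,
         1.00000000e+00]])}
```

View pics/side0.png

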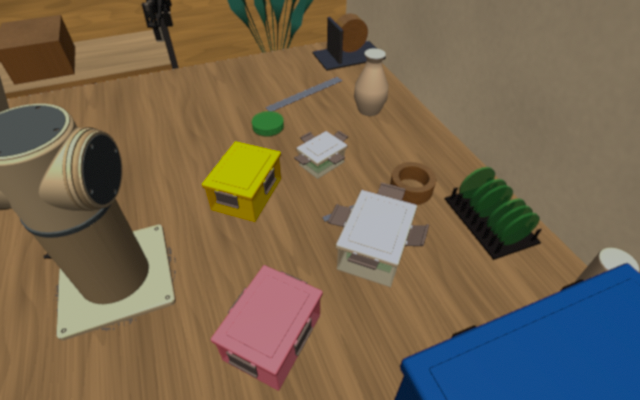

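View pics/top0.png

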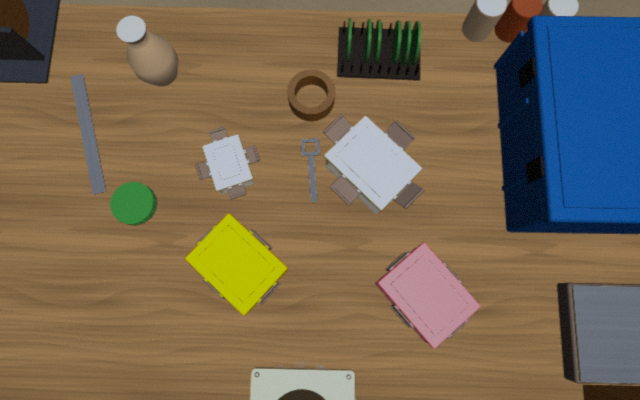

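View pics/wrist0.png

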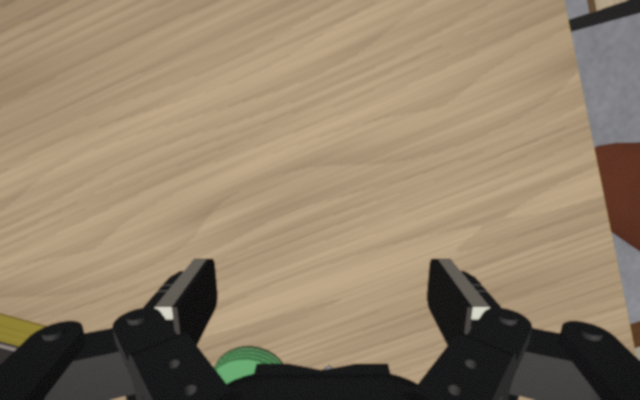

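The side view shows the big white-lid box at about (378,227) and the small one at (322,150). In the top view they are at (373,163) and (228,163), with a wooden ring at (311,95) near one big-box clip. I'll measure the lids and clips next.

```bash
cat > h.py <<'E'
import numpy as np, cv2
from bench import manip, grab_frame, camera_params
def ray(n,uv):
    p=camera_params(n); R,t=p["R"],p["t"]
    d=R.T@np.linalg.inv(p["mtx"])@np.array([uv[0],uv[1],1.]); return -R.T@t,d/np.linalg.norm(d)
def onz(n,uv,z):
    c,d=ray(n,uv); return c+d*(z-c[2])/d[2]
def tri(rs):
    A=np.zeros((3,3));b=np.zeros(3)
    for c,d in rs:
        P=np.eye(3)-np.outer(d,d);A+=P;b+=P@c
    x=np.linalg.solve(A,b); return x,[np.linalg.norm((np.eye(3)-np.outer(d,d))@(x-c)) for c,d in rs]
def proj(n,X):
    p=camera_params(n); q=p["mtx"]@(p["R"]@np.asarray(X)+p["t"]); return q[:2]/q[2]
def quad(im,box,lo=125,sat=28):
    x0,y0,x1,y1=box; h=cv2.cvtColor(im,cv2.COLOR_RGB2HSV)
    m=((h[...,2]>lo)&(h[...,1]<sat)).astype(np.uint8); mm=np.zeros_like(m); mm[y0:y1,x0:x1]=m[y0:y1,x0:x1]
    mm=cv2.morphologyEx(mm,cv2.MORPH_CLOSE,np.ones((5,5))); mm=cv2.morphologyEx(mm,cv2.MORPH_OPEN,np.ones((5,5)))
    cs,_=cv2.findContours(mm,0,1); c=max(cs,key=cv2.contourArea); hull=cv2.convexHull(c)
    e=1
    while True:
        a=cv2.approxPolyDP(hull,e,True)
        if len(a)<=4: break
        e+=.5
    # refine: fit lines to contour pts near each side
    a=a[:,0].astype(float);L=[];pts=c[:,0].astype(float)
    for i in range(len(a)):
        p,q=a[i],a[(i+1)%len(a)];d=(q-p)/np.linalg.norm(q-p);s=(pts-p)@d;n=abs((pts-p)@[-d[1],d[0]])
        k=pts[(n<3)&(s>.15*np.linalg.norm(q-p))&(s<.85*np.linalg.norm(q-p))]
        vx,vy,x,y=cv2.fitLine(k.astype(np.float32),cv2.DIST_HUBER,0,.01,.01).ravel();L.append((np.array([x,y]),np.array([vx,vy])))
    out=[]
    for i in range(len(a)):
        (p,d),(q,e2)=L[i-1],L[i]; t=np.linalg.solve(np.c_[d,-e2],q-p);out.append(p+t[0]*d)
    return np.array(out),cv2.contourArea(c)
E
python3 - <<'E'
from h import *
ims={n:cv2.imread(f"pics/{n}0.png")[:,:,::-1].copy() for n in("side","top")}
hs=cv2.cvtColor(ims["top"],cv2.COLOR_RGB2HSV); print(hs[163,373],hs[163,228],hs[190,345],cv2.cvtColor(ims["side"],cv2.COLOR_RGB2HSV)[[227,150,259],[378,322,360]])
for nm,bt,bs in(("big",(310,105,435,220),(325,180,440,290)),("small",(190,125,262,200),(285,125,360,180))):
    qt,a=quad(ims["top"],bt); qs,b=quad(ims["side"],bs); print(nm,qt.round(1).tolist(),qs.round(1).tolist(),a,b)
    X=[]
    for u in qt:
        # match by nearest after rough plane
        g=proj("side",onz("top",u,.092 if nm=="big" else .064)); v=qs[np.argmin(np.linalg.norm(qs-g,axis=1))]
        x,r=tri([ray("top",u),ray("side",v)]); X.append(x);print(x.round(4),np.round(r,4),np.linalg.norm(v-g).round(1))
    X=np.array(X);print("c",X.mean(0),[ (np.linalg.norm(X[(i+1)%4]-X[i]).round(4),np.degrees(np.arctan2(*(X[(i+1)%4]-X[i])[[1,0]])).round(1)) for i in range(len(X))])
v=np.hstack([cv2.resize(ims["top"][60:260,180:440],None,fx=1.5,fy=1.5),cv2.resize(ims["side"][120:320,280:440],None,fx=1.5,fy=1.5)])
cv2.imwrite("pics/z1.png",v[:,:,::-1])
E
```

```text
[110  23 203] [108  21 202] [ 11  53 131] [[110  12 188]
 [107  12 188]
 [ 11  59  87]]
big [[364.1000061035156, 114.5], [422.0, 167.89999389648438], [381.1000061035156, 209.3000030517578], [323.8999938964844, 155.60000610351562]] [[361.0, 189.5], [416.5, 204.89999389648438], [397.0, 264.29998779296875], [336.1000061035156, 244.5]] 4547.0 3690.5
[ 0.6451 -0.118   0.0893] [0.0002 0.0002] 0.8
[ 0.5285 -0.2401  0.0911] [0.0004 0.0004] 0.5
[ 0.4382 -0.1537  0.0914] [0.0001 0.0001] 0.2
[ 0.5506 -0.0333  0.0927] [0.0004 0.0004] 0.4
c [ 0.54056589 -0.13627368  0.09110451] [(np.float64(0.1689), np.float64(-133.7)), (np.float64(0.125), np.float64(136.3)), (np.float64(0.1647), np.float64(47.0)), (np.float64(0.127), np.float64(-41.9))]
small [[238.10000610351562, 132.6999969482422], [251.89999389648438, 178.8000030517578], [215.60000610351562, 191.3000030517578], [202.1999969482422, 146.1999969482422]] [[348.79998779296875, 143.6999969482422], [317.1000061035156, 162.5], [295.8999938964844, 147.6999969482422], [324.3999938964844, 131.60000610351562]] 1789.5 766.5
[0.6071 0.1554 0.0658] [0.0013 0.0013] 1.0
[0.5041 0.1203 0.0627] [0.0007 0.0007] 0.7
[0.4749 0.1972 0.0607] [0.0005 0.0005] 0.9
[0.5728 0.2337 0.0606] [0.0018 0.0018] 1.5
c [0.53973656 0.17666104 0.06245386] [(np.float64(0.1089), np.float64(-161.2)), (np.float64(0.0823), np.float64(110.8)), (np.float64(0.1045), np.float64(20.4)), (np.float64(0.0857), np.float64(-66.4))]
```

View pics/z1.png

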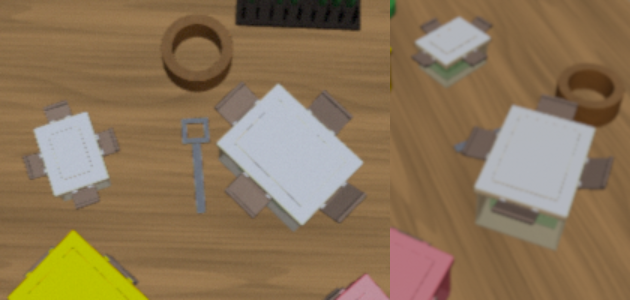

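Run:
```python
from h import *
# ring top outline by colour; extents in box frame
c=np.array([.5406,-.1363]);a=np.radians(46.8);ex=np.array([np.cos(a),np.sin(a)]);ey=np.array([-ex[1],ex[0]])
im={n:cv2.imread(f"pics/{n}0.png")[:,:,::-1].copy() for n in("side","top")}
print(cv2.cvtColor(im["top"],cv2.COLOR_RGB2HSV)[[95,60,95,118],[292,311,331,311]])
print("ring centre tri (rim tops)",tri([ray("top",(311.5,92)),ray("side",(413,180))]))
for z in(.03,.04,.05):
  for uv in((311,117),(329,110),(320,115),(335,97)): 
    p=onz("top",uv,z)[:2]-c; print(z,uv,(p@ex).round(3),(p@ey).round(3))
for z in (.09,): # clip outer-edge midpoints, top px
  for n,uv in(("px",(332,123)),("nx",(410,201)),("py",(338,193)),("ny",(405,129))):
    p=onz("top",uv,z)[:2]-c; print(n,(p@ex).round(3),(p@ey).round(3))
for n,u,z in(("px",ex*.125,.13),("nx",-ex*.125,.13),("py",ey*.1,.13),("ny",-ey*.1,.13)): print(n,c+u)
```

```text
[[ 15 130 116]
 [ 17 123 135]
 [ 15 129 119]
 [ 15 174  66]]
ring centre tri (rim tops) (array([ 0.71690958, -0.00160062,  0.03607896]), [np.float64(0.0015023311895218277), np.float64(0.0015023311895218812)])
0.03 (311, 117) 0.179 0.005
0.03 (329, 110) 0.162 -0.036
0.03 (320, 115) 0.168 -0.013
0.03 (335, 97) 0.174 -0.069
0.04 (311, 117) 0.177 0.007
0.04 (329, 110) 0.159 -0.033
0.04 (320, 115) 0.165 -0.01
0.04 (335, 97) 0.171 -0.066
0.05 (311, 117) 0.174 0.01
0.05 (329, 110) 0.157 -0.03
0.05 (320, 115) 0.163 -0.008
0.05 (335, 97) 0.169 -0.062
px 0.121 -0.001
nx -0.114 0.007
py 0.005 0.1
ny -0.0 -0.101
px [ 0.62616839 -0.04517892]
nx [ 0.45503161 -0.22742108]
py [ 0.46770314 -0.06784529]
ny [ 0.61349686 -0.20475471]
```

{"fn": "arm_command", "kwargs": {
  "deltas": [
    [[0,0,0],[0,0,0.1157],-1],
    [[0,0,0],[0,0,0.1157],-1],
    [[0,0,0],[0,0,0.1157],-1],
    [[-0.07,-0.036,0],[0,0,0],-1],
    [[-0.07,-0.036,0],[0,0,0],-1]
  ],
  "newtons": 40
}}

```text
clock: 0.57
tcp_pos: [0.2619, 0.5063, 0.229]
ee_rot: [0.374, 0.927, -0.0, -0.0]
wrist_force: [0.0, -0.2, -0.7]
opening: 0.302
```

```bash
cat >> h.py <<'E'
from scipy.spatial.transform import Rotation as Ro
C=np.array([.5406,-.1363]);A=np.radians(46.8);EX=np.array([np.cos(A),np.sin(A)]);EY=np.array([-EX[1],EX[0]])
def st():
    s=manip.get_state();p=s["tcp_pos"];R=Ro.from_quat(s["ee_rot"]).as_matrix();d=p[:2]-C
    Rd=np.c_[np.r_[EY,0],np.r_[EX,0],[0,0,-1]]
    f=s["wrist_force"];print("t",round(s["clock"],2),"box x,y,z mm",(np.array([d@EX,d@EY,p[2]])*1e3).round(1),"rot err deg",np.degrees(Ro.from_matrix(R.T@Rd).as_rotvec()).round(2),"F box",np.round([f[:2]@EX,f[:2]@EY,f[2]],1),"open",round(s["opening"],3),"j",s["joint_pos"].round(2))
E
python3 -c "
from h import *
st()"
```

```text
t 0.57 box x,y,z mm [277.6 643.  229. ] rot err deg [-0.03 -0.05 -0.75] F box [-0.1 -0.1 -0.7] open 0.302 j [1.07 0.35 1.76 0.   1.04 0.27]
```

{"fn": "arm_command", "kwargs": {
  "deltas": [
    [[-0.0724,-0.037,0],[0,0,0],-1],
    [[-0.0724,-0.037,0],[0,0,0],-1],
    [[-0.0724,-0.037,0],[0,0,0],-1],
    [[-0.0724,-0.037,0],[0,0,0],-1],
    [[-0.0724,-0.037,0],[0,0,0],-1]
  ]
}}

```text
clock: 0.98
tcp_pos: [0.3276, 0.3082, 0.2274]
ee_rot: [0.372, 0.928, -0.001, -0.001]
wrist_force: [-0.0, 0.4, -0.1]
opening: 0.002
```

{"fn": "arm_command", "kwargs": {
  "deltas": [
    [[-0.0724,-0.037,0],[0,0,0],-1],
    [[-0.0724,-0.037,0],[0,0,0],-1],
    [[-0.0724,-0.037,0],[0,0,0],-1],
    [[-0.0724,-0.037,0],[0,0,0],-1],
    [[-0.0724,-0.037,0],[0,0,0],-1]
  ]
}}

```text
clock: 1.4
tcp_pos: [0.3936, 0.1106, 0.2277]
ee_rot: [0.371, 0.929, -0.0, -0.0]
wrist_force: [1.6, 0.8, 0.5]
opening: 0.0
```

```bash
python3 -c "
from h import *
st()"
```

```text
t 1.4 box x,y,z mm [ 79.4 276.2 227.7] rot err deg [-0.05  0.   -0.31] F box [ 1.7 -0.6  0.5] open 0.0 j [ 0.25  0.1   2.08 -0.    0.95 -0.57]
```

{"fn": "arm_command", "kwargs": {
  "deltas": [
    [[-0.0705,-0.032,0],[0,0,0],-1],
    [[-0.0705,-0.032,0],[0,0,0],-1],
    [[-0.0705,-0.032,0],[0,0,0],-1],
    [[-0.0705,-0.032,0],[0,0,0],-1],
    [[-0.0705,-0.032,0],[0,0,0],-1]
  ]
}}

```text
clock: 1.82
tcp_pos: [0.4667, -0.0794, 0.2283]
ee_rot: [0.371, 0.929, -0.0, 0.0]
wrist_force: [-0.0, 1.6, 0.3]
opening: 0.0
```

```bash
python3 -c "
from h import *
st()
for n in('wrist','side'):cv2.imwrite('pics/%s1.png'%n,grab_frame(n)[:,:,::-1])
st()
"
```

```text
t 1.82 box x,y,z mm [ -9.1  92.8 228.3] rot err deg [ 0.01  0.04 -0.38] F box [1.2 1.1 0.3] open 0.0 j [-0.19  0.2   1.96 -0.    0.98 -1.  ]
t 1.92 box x,y,z mm [ -9.6  89.6 228.6] rot err deg [ 0.03  0.19 -0.65] F box [ 0.9  0.  -0.2] open -0.002 j [-0.2   0.21  1.96 -0.    0.98 -1.  ]
```

View pics/wrist1.png

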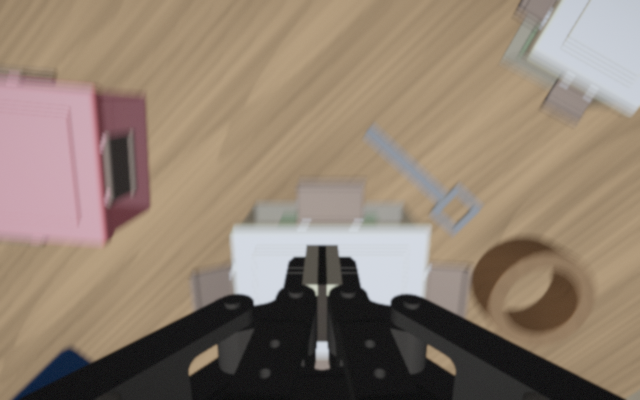

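View pics/side1.png

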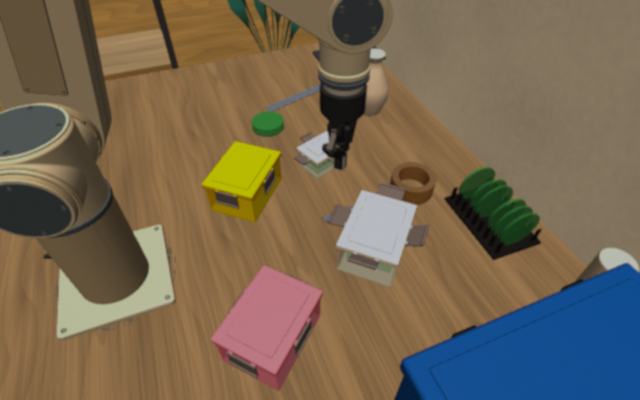

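The wrist image shows the box squared up. The lid's far edge runs (232,227)–(430,227), and the +y clip is at (331,200). I'll cross-check the box position from this view.

```bash
cat >> h.py <<'E'
def wrays(s):
    p=camera_params("wrist");T=p["T_tool_cam"];R=Ro.from_quat(s["ee_rot"]).as_matrix();return p["mtx"],R@T[:3,:3],R@T[:3,3]+s["tcp_pos"]
def wonz(s,uv,z):
    K,R,c=wrays(s);d=R@np.linalg.inv(K)@np.array([uv[0],uv[1],1.]);q=c+d*(z-c[2])/d[2];e=q[:2]-C;return (np.array([e@EX,e@EY])*1e3).round(1)
E
python3 -c "
from h import *
s=manip.get_state();
for uv in((232,227),(430,227)):print(wonz(s,uv,.092))
for uv in((298,180),(364,180),(300,218),(364,218)):print('py',uv,wonz(s,uv,.09))
for uv in((195,272),(469,265)):print('sides',wonz(s,uv,.09))
"
```

```text
[-85.4  57. ]
[79.6 55.2]
py (298, 180) [-29.4  96. ]
py (364, 180) [23.9 95.4]
py (300, 218) [-28.7  63.6]
py (364, 218) [24.6 63. ]
sides [-121.6   14.9]
sides [116.6  19. ]
```

{"fn": "arm_command", "kwargs": {
  "deltas": [
    [[0.01,0.018,0],[0,0,0],-1],
    [[0,0,0],[0,0,0],-1]
  ]
}}

```text
clock: 2.08
tcp_pos: [0.471, -0.0728, 0.228]
ee_rot: [0.376, 0.927, -0.0, 0.001]
wrist_force: [0.5, 0.0, 0.3]
opening: -0.003
```

```bash
python3 -c "
from h import *
st();s=manip.get_state()
im=grab_frame('wrist');cv2.imwrite('pics/wrist2.png',im[:,:,::-1])
cv2.imwrite('pics/wrist2z.png',cv2.resize(im[150:330,170:490],None,fx=2.4,fy=2.4,interpolation=2)[:,:,::-1])
st()
"
```

```text
t 2.08 box x,y,z mm [ -1.4  94.3 228. ] rot err deg [ 0.    0.1  -0.95] F box [ 0.4 -0.3  0.3] open -0.003 j [-0.18  0.21  1.95 -0.    0.98 -0.98]
t 2.13 box x,y,z mm [ -1.6  94.7 227.9] rot err deg [-0.03  0.09 -0.86] F box [-0.4 -0.2 -0.1] open 0.002 j [-0.18  0.21  1.95 -0.    0.98 -0.98]
```

View pics/wrist2z.png

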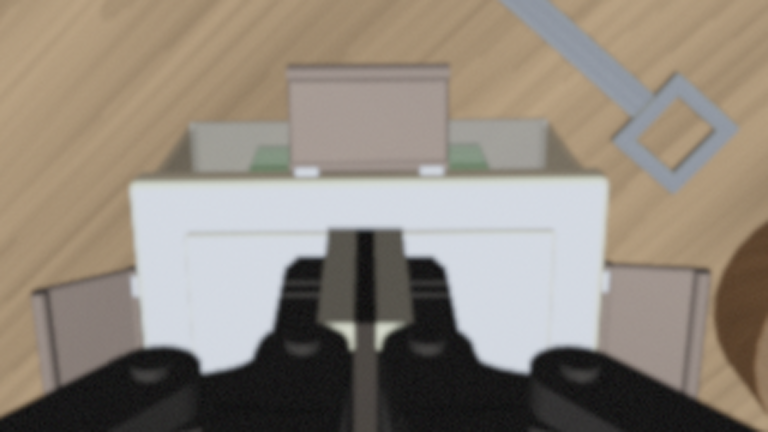

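```bash
python3 -c "
from h import *
s=manip.get_state();f=lambda x,y:(x/2.4+170,y/2.4+150)
print('lid',wonz(s,f(130,181),.092),wonz(s,f(608,178),.092))
for z in(.08,.09,.1):print('py edge',z,wonz(s,f(288,66),z),wonz(s,f(450,66),z))
print('py root',wonz(s,f(290,165),.084),wonz(s,f(447,165),.084))
for z in(.09,.1):print('nx tip',wonz(s,f(36,290),z),'px tip',wonz(s,f(708,268),z))
# tip of fingers should be at TCP
K,R,c=wrays(s);q=K@R.T@(s['tcp_pos']-c);print('tcp px',q[:2]/q[2])
"
```

```text
lid [-83.8  64.3] [81.4 63. ]
py edge 0.08 [-28.7 101.5] [ 27.5 100.7]
py edge 0.09 [-27.8 103.7] [ 26.5 102.9]
py edge 0.1 [-26.8 105.8] [ 25.5 105.1]
py root [-29.   66.6] [26.5 65.8]
nx tip [-122.2   22.3] px tip [120.   27.5]
nx tip [-117.9   27.3] px tip [115.7  32.4]
tcp px [323.22566439 263.69568679]
```

{"fn": "arm_command", "kwargs": {
  "deltas": [
    [[0,0,0.08],[0,0,0],-1],
    [[0,0,0.08],[0,0,0],-1],
    [[0,0,0.06],[0,0,0],-1],
    [[0,0,0.04],[0,0,0],-1],
    [[0,0,0.03],[0,0,0],-1]
  ]
}}

```text
clock: 2.55
tcp_pos: [0.4747, -0.0659, 0.0834]
ee_rot: [0.369, 0.929, 0.001, 0.007]
wrist_force: [0.5, -1.6, 1.7]
opening: 0.0
```

```bash
python3 -c "
from h import *
st()"
```

```text
t 2.55 box x,y,z mm [ 6.2 96.2 83.4] rot err deg [ 0.41  0.71 -0.14] F box [-0.8 -1.5  1.7] open 0.0 j [-0.16  0.45  2.05 -0.    0.63 -0.98]
```

{"fn": "arm_command", "kwargs": {
  "deltas": [
    [[0,-0.006,0.024],[0,0,0],-1],
    [[0,-0.006,0.024],[0,0,0],-1],
    [[0,0,0.02],[0,0,0],-1],
    [[-0.008,0,0],[0,0,0],-1],
    [[-0.008,0,0],[0,0,0],-1]
  ]
}}

```text
clock: 2.97
tcp_pos: [0.4725, -0.0677, 0.0448]
ee_rot: [0.363, 0.932, 0.0, 0.003]
wrist_force: [-1.9, 1.4, -1.9]
opening: -0.001
```

```bash
python3 -c "
from h import *
st()"
```

```text
t 2.97 box x,y,z mm [ 3.3 96.6 44.8] rot err deg [0.14 0.25 0.62] F box [-0.3  2.4 -1.9] open -0.001 j [-0.17  0.53  2.05 -0.    0.55 -0.99]
```

{"fn": "arm_command", "kwargs": {
  "deltas": [
    [[-0.012,0,0],[0,0,0],-1],
    [[-0.012,0,0],[0,0,0],-1],
    [[-0.012,0,0],[0,0,0],-1]
  ]
}}

```text
clock: 3.22
tcp_pos: [0.4841, -0.0783, 0.0453]
ee_rot: [0.362, 0.932, 0.0, -0.001]
wrist_force: [-14.0, 25.2, 4.4]
opening: 0.003
```

```bash
python3 -c "
from h import *
st()"
```

```text
t 3.22 box x,y,z mm [ 3.6 80.9 45.3] rot err deg [-0.01 -0.1   0.73] F box [ 8.8 27.5  4.4] open 0.003 j [-0.19  0.54  2.02  0.    0.58 -1.02]
```

{"fn": "arm_command", "kwargs": {
  "deltas": [
    [[0.03,0,0],[0,0,0],-1],
    [[0.02,0,-0.06],[0,0,0],-1],
    [[0,0,-0.08],[0,0,0],-1],
    [[0,0,-0.08],[0,0,0],-1],
    [[0,0,-0.04],[0,0,0],-1]
  ]
}}

```text
clock: 3.63
tcp_pos: [0.4666, -0.0631, 0.1783]
ee_rot: [0.363, 0.932, -0.0, -0.003]
wrist_force: [1.2, -0.1, -0.2]
opening: -0.003
```

```bash
python3 -c "
from h import *
st();s=manip.get_state()
for n in('wrist','side'):
  im=grab_frame(n);cv2.imwrite('pics/%s3.png'%n,im[:,:,::-1])
"
```

```text
t 3.63 box x,y,z mm [  2.7 104.  178.3] rot err deg [-0.15 -0.31  0.6 ] F box [ 0.7 -0.9 -0.2] open -0.003 j [-0.16  0.28  2.    0.    0.87 -0.99]
```

View pics/wrist3.png

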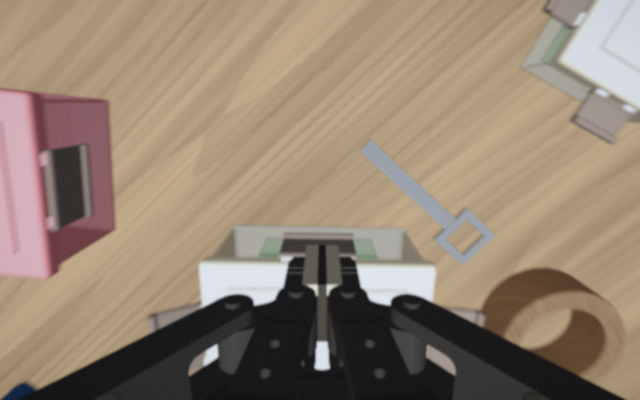

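The +y clip now hangs against the wall (strip at (320,240)). Next is the +x clip.

{"fn": "arm_command", "kwargs": {
  "deltas": [
    [[-0.052,0.058,0],[0,0,0],-1],
    [[-0.052,0.058,0],[0,0,0],-1],
    [[-0.052,0.058,0],[0,0,0],-1],
    [[-0.052,0.058,0],[0,0,0],-1],
    [[0,0,0],[0,0,0],-1]
  ]
}}

```text
clock: 4.15
tcp_pos: [0.6277, -0.0508, 0.1802]
ee_rot: [0.365, 0.931, 0.001, 0.003]
wrist_force: [0.1, -0.8, 0.0]
opening: -0.001
```

```bash
python3 -c "
from h import *
st()"
```

```text
t 4.15 box x,y,z mm [121.9  -5.  180.2] rot err deg [0.22 0.27 0.38] F box [-0.5 -0.6  0. ] open -0.001 j [-0.1   0.49  1.66  0.    0.99 -0.92]
```

{"fn": "arm_command", "kwargs": {
  "deltas": [
    [[0.01,-0.02,0.05],[0,0,0],-1],
    [[0,0,0.06],[0,0,0],-1],
    [[0,0,0.05],[0,0,0],-1],
    [[0,0,0.03],[0,0,0],-1],
    [[0,0,0.03],[0,0,0],-1]
  ]
}}

```text
clock: 4.57
tcp_pos: [0.6279, -0.0578, 0.0684]
ee_rot: [0.365, 0.931, 0.003, 0.01]
wrist_force: [-1.7, -1.4, 2.8]
opening: 0.002
```

```bash
python3 -c "
from h import *
st()"
```

```text
t 4.57 box x,y,z mm [117.   -9.9  68.4] rot err deg [0.72 1.   0.36] F box [-2.2  0.2  2.8] open 0.002 j [-0.11  0.64  1.72 -0.    0.77 -0.93]
```

{"fn": "arm_command", "kwargs": {
  "deltas": [
    [[0.01,0,0.03],[0,0,0],-1],
    [[0,0,0.015],[0,0,0],-1],
    [[0,-0.012,0],[0,0,0],-1],
    [[0,-0.012,0],[0,0,0],-1]
  ]
}}

```text
clock: 4.9
tcp_pos: [0.6189, -0.0702, 0.0516]
ee_rot: [0.365, 0.931, -0.0, 0.013]
wrist_force: [17.2, 34.8, -7.8]
opening: -0.003
```

```bash
python3 -c "
from h import *
st()"
```

```text
t 4.9 box x,y,z mm [101.8 -11.9  51.6] rot err deg [0.5  1.37 0.4 ] F box [37.2 11.3 -7.8] open -0.003 j [-0.13  0.65  1.74 -0.01  0.73 -0.94]
```

{"fn": "arm_command", "kwargs": {
  "deltas": [
    [[0,0.03,0],[0,0,0],-1],
    [[0,0.015,-0.06],[0,0,0],-1],
    [[0,0,-0.08],[0,0,0],-1],
    [[0,0,-0.08],[0,0,0],-1],
    [[0,0,-0.03],[0,0,0],-1]
  ]
}}

```text
clock: 5.32
tcp_pos: [0.632, -0.053, 0.1751]
ee_rot: [0.366, 0.93, -0.001, 0.01]
wrist_force: [1.7, -0.4, 0.1]
opening: 0.001
```

```bash
python3 -c "
from h import *
st()
im=grab_frame('top');cv2.imwrite('pics/top4.png',im[:,:,::-1])
im2=grab_frame('side');cv2.imwrite('pics/s4.png',np.vstack([cv2.resize(im2[160:310,280:480],None,fx=3,fy=3)])[:,:,::-1])
"
```

```text
t 5.32 box x,y,z mm [123.3  -9.6 175.1] rot err deg [0.34 1.1  0.24] F box [ 0.9 -1.5  0.1] open 0.001 j [-0.1   0.49  1.66 -0.01  0.97 -0.92]
```

View pics/s4.png

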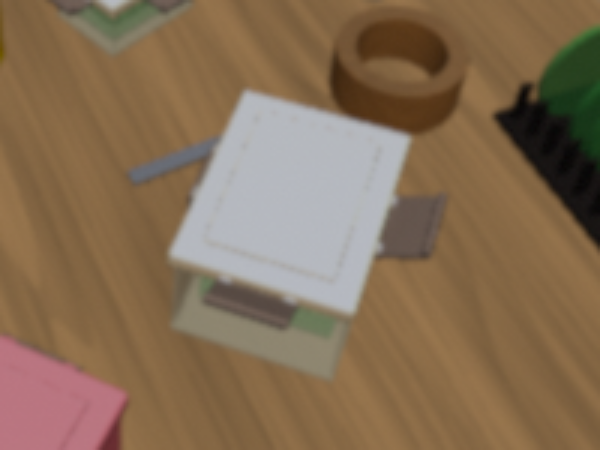

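View pics/top4.png

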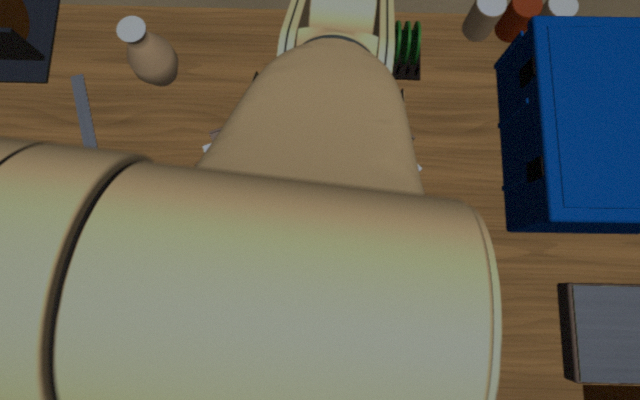

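In the side view the +x and +y clips no longer stick out. What remains is -y (right) and -x (front). Next is -y.

{"fn": "arm_command", "kwargs": {
  "deltas": [
    [[-0.043,-0.058,0],[0,0,0],-1],
    [[-0.043,-0.058,0],[0,0,0],-1],
    [[-0.043,-0.058,0],[0,0,0],-1],
    [[-0.043,-0.058,0],[0,0,0],-1],
    [[0,0,0],[0,0,0],-1]
  ]
}}

```text
clock: 5.83
tcp_pos: [0.6157, -0.1998, 0.1692]
ee_rot: [0.363, 0.932, -0.001, 0.009]
wrist_force: [0.6, -0.2, 0.4]
opening: 0.001
```

```bash
python3 -c "
from h import *
st()"
```

```text
t 5.83 box x,y,z mm [  5.1 -98.3 169.2] rot err deg [0.28 1.04 0.61] F box [ 0.2 -0.6  0.4] open 0.001 j [-0.33  0.52  1.63 -0.    0.97 -1.16]
```

{"fn": "arm_command", "kwargs": {
  "deltas": [
    [[0.008,-0.01,0.05],[0,0,0],-1],
    [[0,0,0.06],[0,0,0],-1],
    [[0,0,0.05],[0,0,0],-1],
    [[0,0,0.03],[0,0,0],-1],
    [[0,0,0.03],[0,0,0],-1]
  ]
}}

```text
clock: 6.25
tcp_pos: [0.6119, -0.2067, 0.0519]
ee_rot: [0.367, 0.93, -0.001, 0.011]
wrist_force: [1.7, -0.4, 0.6]
opening: 0.005
```

```bash
python3 -c "
from h import *
st()"
```

```text
t 6.25 box x,y,z mm [  -2.6 -100.2   51.9] rot err deg [0.34 1.23 0.17] F box [ 0.9 -1.5  0.6] open 0.005 j [-0.34  0.68  1.68 -0.    0.76 -1.16]
```

{"fn": "arm_command", "kwargs": {
  "deltas": [
    [[0,0,0.008],[0,0,0],-1],
    [[0.014,0,0],[0,0,0],-1],
    [[0.014,0,0],[0,0,0],-1],
    [[0.012,0,0],[0,0,0],-1]
  ]
}}

```text
clock: 6.58
tcp_pos: [0.5994, -0.1953, 0.0413]
ee_rot: [0.367, 0.93, -0.002, 0.014]
wrist_force: [22.2, -29.3, -12.3]
opening: 0.001
```

```bash
python3 -c "
from h import *
st()"
```

```text
t 6.58 box x,y,z mm [ -2.8 -83.2  41.3] rot err deg [0.33 1.6  0.18] F box [ -6.2 -36.2 -12.3] open 0.001 j [-0.33  0.67  1.73 -0.01  0.71 -1.14]
```

{"fn": "arm_command", "kwargs": {
  "deltas": [
    [[-0.03,0,0],[0,0,0],-1],
    [[-0.015,0,-0.06],[0,0,0],-1],
    [[0,0,-0.08],[0,0,0],-1],
    [[0,0,-0.08],[0,0,0],-1],
    [[0,0,-0.05],[0,0,0],-1]
  ]
}}

```text
clock: 7.0
tcp_pos: [0.6086, -0.2062, 0.1776]
ee_rot: [0.366, 0.93, -0.003, 0.01]
wrist_force: [0.9, -0.3, 0.2]
opening: -0.001
```

{"fn": "arm_command", "kwargs": {
  "deltas": [
    [[0.05,-0.056,0],[0,0,0],-1],
    [[0.05,-0.056,0],[0,0,0],-1],
    [[0.05,-0.056,0],[0,0,0],-1],
    [[0.05,-0.056,0],[0,0,0],-1],
    [[0,0,0],[0,0,0],-1]
  ]
}}

```text
clock: 7.42
tcp_pos: [0.4583, -0.218, 0.1865]
ee_rot: [0.364, 0.931, -0.003, 0.021]
wrist_force: [-0.6, 0.1, 0.3]
opening: 0.001
```

```bash
python3 -c "
from h import *
st()"
```

```text
t 7.42 box x,y,z mm [-115.9    4.   186.5] rot err deg [0.59 2.36 0.52] F box [-0.3  0.5  0.3] open 0.001 j [-0.47  0.3   1.95 -0.    0.85 -1.29]
```

{"fn": "arm_command", "kwargs": {
  "deltas": [
    [[-0.004,0,0.05],[0.01,0.038,0.008],-1],
    [[0,0,0.06],[0,0,0],-1],
    [[0,0,0.06],[0,0,0],-1],
    [[0,0,0.04],[0,0,0],-1],
    [[0,0,0.03],[0,0,0],-1]
  ]
}}

```text
clock: 7.83
tcp_pos: [0.4614, -0.2203, 0.0731]
ee_rot: [0.369, 0.929, -0.001, 0.009]
wrist_force: [0.4, -0.1, 3.1]
opening: -0.001
```

```bash
python3 -c "
from h import *
st()"
```

```text
t 7.83 box x,y,z mm [-115.5    0.3   73.1] rot err deg [ 0.26  0.99 -0.09] F box [ 0.2 -0.3  3.1] open -0.001 j [-0.47  0.5   1.98 -0.    0.64 -1.28]
```

{"fn": "arm_command", "kwargs": {
  "deltas": [
    [[0,0,0.035],[0,0,0],-1],
    [[0,0,0.02],[0,0,0],-1],
    [[0,0.012,0],[0,0,0],-1],
    [[0,0.012,0],[0,0,0],-1],
    [[0,0.01,0],[0,0,0],-1]
  ]
}}

```text
clock: 8.25
tcp_pos: [0.47, -0.2111, 0.0512]
ee_rot: [0.367, 0.93, -0.005, 0.009]
wrist_force: [-25.9, -47.1, -2.2]
opening: -0.002
```

```bash
python3 -c "
from h import *
st()"
```

```text
t 8.25 box x,y,z mm [-102.9    0.2   51.2] rot err deg [-0.15  1.21  0.16] F box [-52.  -13.4  -2.2] open -0.002 j [-0.44  0.55  1.98 -0.02  0.59 -1.25]
```

{"fn": "arm_command", "kwargs": {
  "deltas": [
    [[0,-0.03,0],[0,0,0],-1],
    [[0,-0.015,-0.06],[0,0,0],-1],
    [[0,0,-0.08],[0,0,0],-1],
    [[0,0,-0.08],[0,0,0],-1],
    [[0,0,-0.08],[0,0,0],-1]
  ]
}}

```text
clock: 8.67
tcp_pos: [0.4434, -0.2233, 0.2008]
ee_rot: [0.367, 0.93, -0.006, -0.0]
wrist_force: [1.3, -0.3, -0.2]
opening: -0.003
```

{"fn": "arm_command", "kwargs": {
  "deltas": [
    [[0,0,-0.08],[0,0,0],-1],
    [[0,-0.06,-0.05],[0,0,0],-1],
    [[0,-0.06,-0.05],[0,0,0],-1],
    [[-0.06,-0.02,-0.05],[0,0,0],-1],
    [[-0.06,0,-0.05],[0,0,0],-1]
  ]
}}

```text
clock: 9.08
tcp_pos: [0.4338, -0.3092, 0.3568]
ee_rot: [0.365, 0.931, -0.006, 0.004]
wrist_force: [0.5, -1.0, 0.1]
opening: 0.001
```

{"fn": "arm_command", "kwargs": {
  "deltas": [
    [[-0.08,0,0],[0,0,0],-1],
    [[-0.08,0,0],[0,0,0],-1],
    [[-0.08,0,0],[0,0,0],-1],
    [[-0.06,0,0],[0,0,0],-1],
    [[0,0,0],[0,0,0],-1]
  ]
}}

```text
clock: 9.5
tcp_pos: [0.5494, -0.417, 0.3738]
ee_rot: [0.366, 0.931, -0.009, 0.014]
wrist_force: [-1.3, 0.3, -0.2]
opening: 0.0
```

```bash
python3 -c "
from h import *
st()
im=grab_frame('top');im2=grab_frame('side');w=grab_frame('wrist')
cv2.imwrite('pics/w5.png',w[:,:,::-1])
cv2.imwrite('pics/b5.png',np.hstack([cv2.resize(im[80:240,270:450],(400,356)),cv2.resize(im2[170:310,300:457],(399,356))])[:,:,::-1])
"
```

```text
t 9.5 box x,y,z mm [-198.6 -198.5  373.8] rot err deg [-0.39  1.84  0.29] F box [-0.7  1.2 -0.2] open 0.0 j [-0.66  0.39  1.35 -0.01  1.37 -1.48]
```

View pics/b5.png

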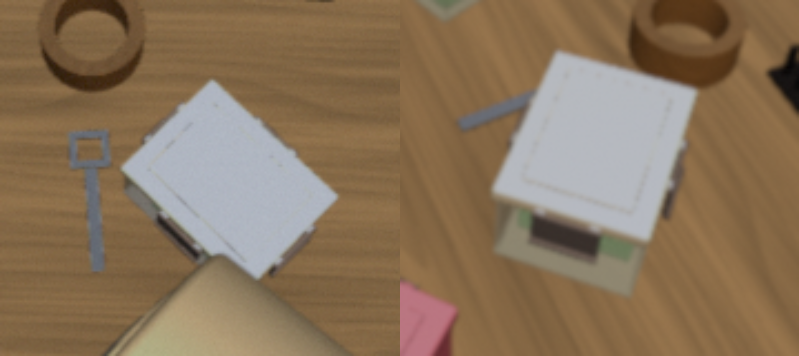

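View pics/w5.png

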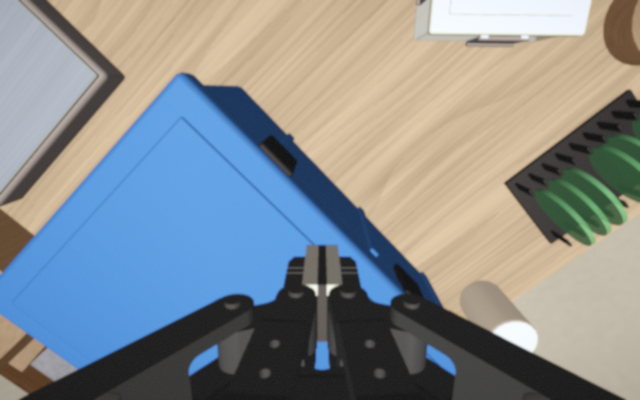

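All four look shut. I'll check the angles by marking where the lip would sit at 0 rad (green) and at 0.26 rad (red).

```bash
python3 -c "
from h import *
out=[]
for n,(x0,y0,x1,y1) in(('top',(305,105,435,225)),('side',(325,180,445,295))):
  im=grab_frame(n)[y0:y1,x0:x1]; k=400/(x1-x0);im=cv2.resize(im,None,fx=k,fy=k,interpolation=2)
  for ax,sd,h in((EX,EY,87),(-EX,EY,87),(EY,EX,67),(-EY,EX,67)):
    for th,col in((0,(0,255,0)),(.26,(255,0,0))):
      r=.036;o=.004
      d=h/1e3+r*np.sin(th)+o*np.cos(th);z=.084-r*np.cos(th)+o*np.sin(th)
      P=[(proj(n,np.r_[C+ax*d+sd*s,z])-[x0,y0]+.5)*k for s in(-.028,.028)]
      cv2.line(im,tuple(np.int32(P[0])),tuple(np.int32(P[1])),col,1)
  out.append(im)
H=max(o.shape[0] for o in out)
out=[cv2.copyMakeBorder(o,0,H-o.shape[0],0,0,0) for o in out]
cv2.imwrite('pics/chk.png',np.hstack(out)[:,:,::-1])
"
```

```text
(no output)
```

View pics/chk.png

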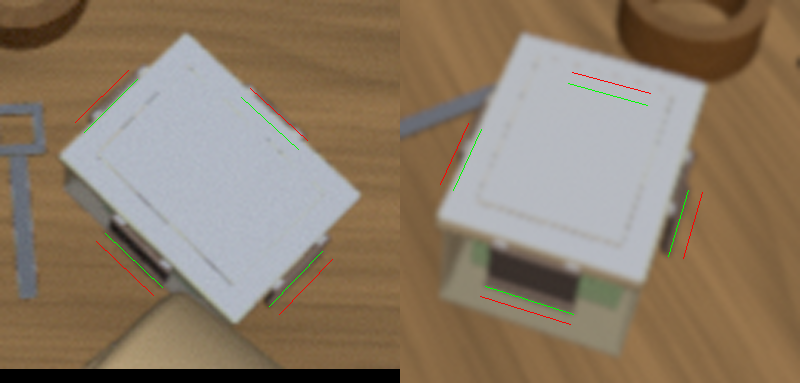

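```bash
python3 -c "
from h import *
im=grab_frame('top')
cv2.imwrite('pics/z6.png',cv2.resize(im[105:215,315:435],None,fx=5.4,fy=5.4,interpolation=2)[:,:,::-1])
"
```

```text
(no output)
```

View pics/z6.png

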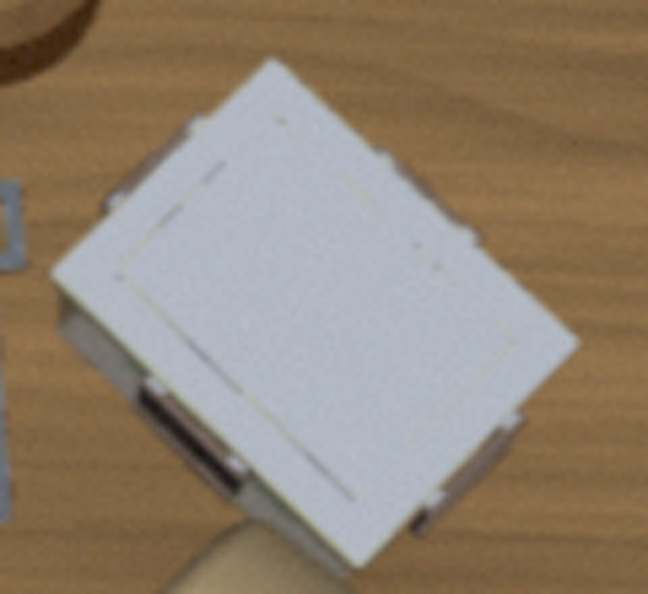

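```bash
python3 -c "
from h import *
for ax,sd,h,nm in((EX,EY,87,'px'),(-EY,EX,67,'ny')):
  for lab,d,z in(('plate face at hinge',h+2,84),('plate face at hinge',h+4,84),('lip0',h+5,48),('lip .26',h+36*np.sin(.26)+4,50),('lip.13',h+4+36*np.sin(.13),49)):
    print(nm,lab,[((proj('top',np.r_[C+ax*d/1e3+sd*s,z/1e3])-[315,105]+.5)*5.4).round(0) for s in(-.028,.028)])
"
```

```text
px plate face at hinge [array([198., 113.]), array([100., 208.])]
px plate face at hinge [array([194., 109.]), array([ 96., 205.])]
px lip0 [array([186., 138.]), array([ 92., 231.])]
px lip .26 [array([172., 123.]), array([ 77., 216.])]
px lip.13 [array([180., 132.]), array([ 85., 224.])]
ny plate face at hinge [array([483., 240.]), array([379., 145.])]
ny plate face at hinge [array([486., 236.]), array([382., 142.])]
ny lip0 [array([471., 261.]), array([371., 170.])]
ny lip .26 [array([486., 246.]), array([385., 155.])]
ny lip.13 [array([478., 254.]), array([378., 163.])]
```

```bash
python3 -c "
from h import *
manip.hand_in();st()"
```

```text
the job is handed in; nothing more can be done
the job is handed in; nothing more can be done
```

I pushed all four clips of the larger box down with the shut fingers and pressed each one against its wall. The fingers worked only at the larger box. They crossed the small box's area once, with the tips at about 0.23 m, and the pushing was about 0.3 m away from it. The job was handed in at about 10 s; it reports no verdict.

**Box position:** The lid corners from the top and side cameras put the box centre at (0.541, -0.136) m, turned 46.8°. They gave a lid height of 91 mm against 92 mm in the text. The stationary wrist view agreed to about 1 mm. An earlier wrist reading, taken while the arm was still settling, was about 7 mm off, so I repeated it.

**Contact:** The fingers met firm resistance at nearly equal distances on opposite sides: 102 and 103 mm on ±x, 81 and 83 mm on ±y. The wrist force during the pushes was 27 to 54 N.

**Final pictures:**
- **-x and +y:** The clip edges lie at or inside the line expected for fully down.
- **-y:** The side view shows this clip shut. The top view alone could not tell, because the hinge hides the edge.
- **+x:** Only the top view shows this clip, and nothing sticks out past its hinge. That puts it at roughly 0.15 rad or less, inside the 0.26 rad limit.

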